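Pack the heel-repair kit tray on the shoemaker's bench

TASK

Pack the heel-repair kit into the plywood tray: the red-lidded jar of black dye centred on the blue felt pad, the black heel on the yellow pad, the cork sanding block on the green pad and the wax puck on the red pad, each in the middle of its pad, the same way up as it stood on the bench. Set each one down gently without dropping it, and leave the white-lidded jar and the tan heel where they are on the bench; they belong to another job.

Things in the scene. Friction and masses are not known exactly. Their poses are not given: they have to be found in the camera images.
- jar_black: small round dye jar, 48 mm diameter, 59 mm tall: black glass body up to 45 mm, red lid (47 mm diameter) above. Stands upright on the bench. Origin: centre of its underside, z up its axis. About 0.13 kg. Goes on the blue pad
- heel_black: D-shaped heel block, black rubber, lying flat with three small brass nail heads on top: 22 mm thick, 56 mm long in x (-28 to +28 mm), 52 mm wide in y; flat front end at -x and flat parallel sides from x = -28 to 0 mm, round (26 mm radius) at +x. Origin: centre of its underside, z up. About 0.07 kg. Goes on the yellow pad
- sand_block: cork sanding block lying flat, speckled brown on top with a 5 mm black abrasive layer underneath: 64 mm (x) x 38 mm (y) x 28 mm high. Origin: centre of its underside, z up. About 0.05 kg. Goes on the green pad
- wax: round puck of honey-yellow wax, 44 mm diameter, 26 mm high, lying flat. Origin: centre of its underside, z up its axis. About 0.04 kg. Goes on the red pad
- jar_brown: small round dye jar, 48 mm diameter, 59 mm tall: brown glass body up to 45 mm, white lid (47 mm diameter) above. Stands upright on the bench. Origin: centre of its underside, z up its axis. About 0.13 kg. Does not belong in the tray; leave it where it is
- heel_tan: D-shaped heel block, tan leather, lying flat with three small brass nail heads on top: 22 mm thick, 56 mm long in x (-28 to +28 mm), 52 mm wide in y; flat front end at -x and flat parallel sides from x = -28 to 0 mm, round (26 mm radius) at +x. Origin: centre of its underside, z up. About 0.07 kg. Does not belong in the tray; leave it where it is
- pad_blue: Blue felt pad, 74 x 74 x 2 mm, fixed in a pocket of the plywood tray (226 x 226 mm, 2 x 2 pockets, fixed; place, angle and order of colours vary). Origin: centre of its underside, 6 mm above the bench, top 8 mm above it; x, y along the pocket's walls. Pocket: 104 x 104 mm clear, concentric with the pad; walls 6 mm thick, rim 24 mm above the bench
- pad_yellow: Yellow felt pad, 74 x 74 x 2 mm, fixed in a pocket of the plywood tray (226 x 226 mm, 2 x 2 pockets, fixed; place, angle and order of colours vary). Origin: centre of its underside, 6 mm above the bench, top 8 mm above it; x, y along the pocket's walls. Pocket: 104 x 104 mm clear, concentric with the pad; walls 6 mm thick, rim 24 mm above the bench
- pad_green: Green felt pad, 74 x 74 x 2 mm, fixed in a pocket of the plywood tray (226 x 226 mm, 2 x 2 pockets, fixed; place, angle and order of colours vary). Origin: centre of its underside, 6 mm above the bench, top 8 mm above it; x, y along the pocket's walls. Pocket: 104 x 104 mm clear, concentric with the pad; walls 6 mm thick, rim 24 mm above the bench
- pad_red: Red felt pad, 74 x 74 x 2 mm, fixed in a pocket of the plywood tray (226 x 226 mm, 2 x 2 pockets, fixed; place, angle and order of colours vary). Origin: centre of its underside, 6 mm above the bench, top 8 mm above it; x, y along the pocket's walls. Pocket: 104 x 104 mm clear, concentric with the pad; walls 6 mm thick, rim 24 mm above the bench
Things that resemble listed ones, but are neither listed nor needed, are in the scene too. There is more than one size of the jar_black; the job needs the smallest.

How it is judged:
By the outcome, as a careful person would: the job done as asked, in the order asked, and still so for the second after the job is handed in, with the robot touching nothing.
It also fails if it takes over 112 s, if anything falls off the work surface, if the arm or the gripper's body presses on something with over 40 N, if the wrist force passes 120 N, or if a joint passes its speed limit or range.

ROBOT

A 6-joint arm with a two-finger parallel gripper is mounted at the origin on the work surface. World frame = base frame: x ahead of the robot, y to its left, z up, the work surface at z = 0. Lengths are in mm, angles in rad, forces in N, time in s.
With the tool pointing down it reaches from about 325 to 875 mm from the base axis. Payload 4.4 kg.
Tool frame: the origin (TCP) lies midway between the tips of the shut fingers; the grasp point (between the pads) lies 19 mm behind it; z points along the fingers, y is the line along which they close (so a half turn about z gives the same grasp; the last joint's range is limited). The gripper opens to 85 mm and grips with 20 to 120 N. Pads are 22 mm wide; open, the fingers measure 114 mm over their backs; the gripper's body (76 mm by 85 mm) begins 54 mm behind the grasp point. The pads swing forward as they close: fully open they stand 13 mm farther back than shut.
Start: joints at [-1.292, 0.207, 1.542, -0, 1.393, -0.15], TCP at [239.585, -522.711, 231.282] pointing down, gripper open.
Joint ranges: [-2.73, 2.73], [-0.86, 2.22], [0.23, 2.46], [-1.11, 4.25], [0.08, 2.63], [-2.82, 2.82]. Speed limits (rad/s): [2.79, 2.79, 3.14, 3.14, 3.14, 3.14].

INTERFACE

Orientations are given as a rotation vector (axis times angle).
In Python, from rig import arm gives the robot as it stands.
- The arm moves only by the shell command python3 -m inch 'ROWS'. ROWS is JSON, a list that holds one entry, the list of rows, each a list of 5 numbers: the shift along the tool's x, y, z in mm, then the turn about the tool's z in rad, then the finger opening in mm, from 0 to 85.4. A call has 1 to 8 rows; each row shifts and turns the commanded pose from where the row before left it, along the tool's axes as they then stand; what a row does not reach is not made up. A row lasts 1/12 s, in which the tool goes at most 41.7 mm and 7.16 degrees, less where a joint would pass 70% of its speed; a pose out of reach is approached as far as the arm can. A call with a gripper value outside its range is refused whole. The fingers move at their own pace and stop on an object; the grip force is fixed at half the most. Time passes only in rows, so rows that do not move let the fingers close. It gives the time, the measured TCP pose, the force, the opening and the grip force at its end, in the units of the state.
- arm.state(): the state, without advancing time (a new reading comes with each control period).
- arm.grab_frame(name): name is "scene" or "top"; returns a dict with "img" (400x640x3 uint8, red, green, blue), "K" (3x3 intrinsics, pixels), "origin" and "orientation" of the camera in the world. Camera axes: x right, y down, z forward; pixel columns grow to the right and rows downward; lengths in mm; the calibration is good to about 2 mm. A picture is of the moment at which its call begins. There is no depth.
- arm.close_job(): hands the job in; it is judged then, once.
The state is a dict: "clock": time; "joint_positions": joint angles; "joint_velocities": joint speeds; "effort": joint torques, N m; "position": TCP position; "eef_rot": TCP orientation; "wrist_force": force on the tool from outside, world axes, zero at the start; "wrist_torque": the same for the moment, N m; "width": finger opening in mm; "finger_force": force on a finger pad.
Only numpy, scipy, OpenCV 4.12 (cv2) and the standard library are available. Lean on these libraries where they do the work, as an engineer would, in place of code of your own. Each camera call takes 0.05 s, during which the arm holds its last target. There are 200 camera calls.

## Working session

There is one attempt and no reset: what is moved stays moved. The work goes in short steps, Python scripts to look and compute and a shell command to move; the robot and the scene stay as the last step left them, time stands still between calls to the robot, and variables do not carry over. Pictures are saved under pics/ and viewed, at most 14 in all, crops included, and the job is handed in when it is done.

```bash
mkdir -p pics
python3 - <<'E'
from rig import arm
import cv2,pickle
for n in("scene","top"):
    f=arm.grab_frame(n); pickle.dump(f,open(n+".pkl","wb")); cv2.imwrite(f"pics/{n}0.png",f["img"][:,:,::-1]); print(n,f["K"],f["origin"],f["orientation"])
s=arm.state(); print(s)
E
```

```text
scene [[404.54657778   0.         327.79073345]
 [  0.         404.54657778 198.75195785]
 [  0.           0.           1.        ]] [1116.91225748 -225.19256844  519.61370506] [-1.8571596  -1.33887256  0.67041013]
top [[394.58487747   0.         321.22960804]
 [  0.         394.58487747 202.36677028]
 [  0.           0.           1.        ]] [450.85402062 -32.70633153 882.72473563] [-2.20121231  2.15406273 -0.05471551]
{'clock': 0.1, 'joint_positions': array([-1.29148598e+00,  2.07371580e-01,  1.54283328e+00,  1.74973405e-05,
        1.39347117e+00, -1.50525569e-01]), 'joint_velocities': array([-0.00100428, -0.00226034, -0.00391171, -0.00224776,  0.00172281,
        0.00104846]), 'effort': array([-6.12330005e-04, -3.84088719e+01, -2.92548144e+01, -2.67213682e-04,
        4.82811593e-03, -1.11634512e-05]), 'position': array([ 239.40577596, -522.03888088,  230.21044268]), 'eef_rot': array([-3.06728556e+00, -6.69550507e-01,  1.83468473e-04]), 'wrist_force': array([ 0.64474057,  0.54447386, -0.3844969 ]), 'wrist_torque': array([-0.00462749,  0.00494399,  0.00902018]), 'finger_force': 0.0, 'width': 85.206636519598}
```

View pics/top0.png

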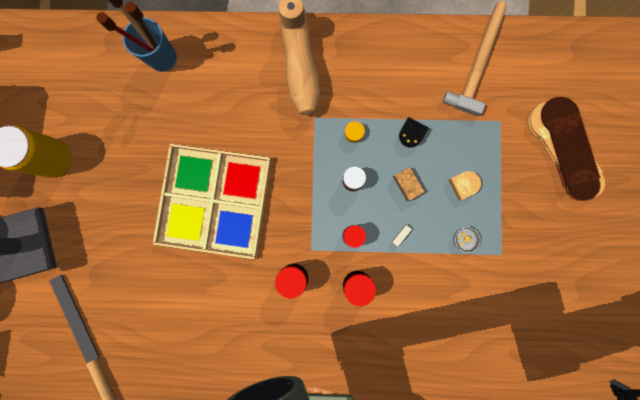

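View pics/scene0.png

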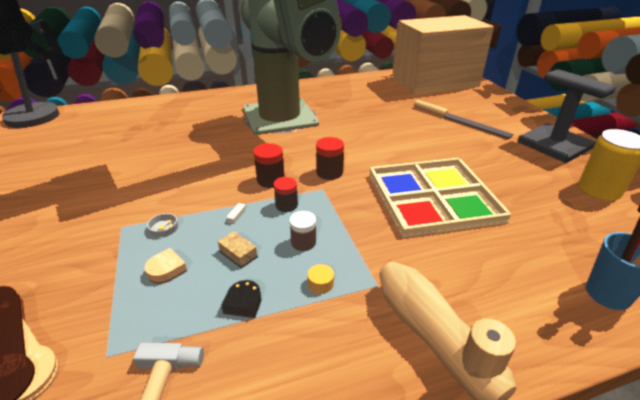

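Scene: the mat holds the wax (355,131), black heel (412,132), sanding block (409,184), tan heel (466,185), white-lid jar (354,178) and a small red-lid jar (354,236). There are three red-lid jars, at (354,236), (291,281) and (360,289). The one on the mat looks smallest; I'll measure the lid diameters and confirm in an enlarged crop.

```bash
cat > h.py <<'E'
import numpy as np,cv2
from scipy.spatial.transform import Rotation as R
def cast(f,uv,z):
    uv=np.atleast_2d(np.array(uv,float)); d=np.c_[uv,np.ones(len(uv))]@np.linalg.inv(f["K"]).T@R.from_rotvec(f["orientation"]).as_matrix().T
    o=np.array(f["origin"]); return (o+d*((z-o[2])/d[:,2])[:,None])[:,:2]
def proj(f,p):
    c=(np.atleast_2d(p)-f["origin"])@R.from_rotvec(f["orientation"]).as_matrix(); c=c@f["K"].T; return c[:,:2]/c[:,2:]
def hsv(f): return cv2.cvtColor(f["img"],cv2.COLOR_RGB2HSV)
def blobs(m,amin=60):
    cs,_=cv2.findContours(m.astype(np.uint8),cv2.RETR_EXTERNAL,cv2.CHAIN_APPROX_NONE)
    return [c[:,0,:] for c in cs if cv2.contourArea(c)>amin]
def box(f,c,z):
    (cx,cy),(w,h),a=cv2.minAreaRect(cast(f,c,z).astype(np.float32)); return np.round([cx,cy,w,h,a],1)
E
python3 - <<'E'
from h import *; import pickle
f=pickle.load(open("top.pkl","rb")); H,S,V=cv2.split(hsv(f)); 
red=((H<6)|(H>174))&(S>200)&(V>110)
for n,m in dict(red=red,blue=(H>105)&(H<130)&(S>150),green=(H>45)&(H<80)&(S>150),yellow=(H>20)&(H<32)&(S>150)&(V>150)).items():
    for c in blobs(m): print(n,c.mean(0).round(),"z8",box(f,c,8),"z59",box(f,c,59))
im=f["img"][:,:,::-1]
a=cv2.resize(im[112:312,270:490],None,fx=3.0,fy=3.0,interpolation=cv2.INTER_CUBIC); cv2.imwrite("pics/crop1.png",a)
for p in ((0,0),(500,0)): print(proj(f,[*p,0]))
E
```

```text
red [359. 290.] z8 [ 321.7 -104.    66.9   67.7    1.4] z59 [329.2 -99.8  63.   63.8   1.4]
red [290. 282.] z8 [334.2  47.5  66.6  66.3  46.7] z59 [341.   42.8  62.7  62.5  46.7]
red [354. 236.] z8 [437.9 -91.1  44.   46.3   1.3] z59 [438.6 -87.7  41.4  43.6   1.3]
red [241. 180.] z8 [557.3 163.7  72.   71.6  83.2] z59 [551.1 152.2  67.8  67.4  83.2]
blue [233. 229.] z8 [448.  177.2  71.4  70.4  83.1] z59 [448.1 164.9  67.3  66.3  83.1]
green [193. 173.] z8 [570.2 272.9  71.9  71.2  82.9] z59 [563.3 255.1  67.7  67.   82.9]
yellow [185. 222.] z8 [461.3 286.1  75.3  75.   83.2] z59 [460.7 267.5  70.9  70.7  83.2]
yellow [354. 131.] z8 [673.  -87.3  41.1  38.2   1. ] z59 [660.  -84.1  38.7  35.9   1. ]
[[308.55918294 438.8000891 ]]
[[314.00965711 207.20067035]]
```

View pics/crop1.png

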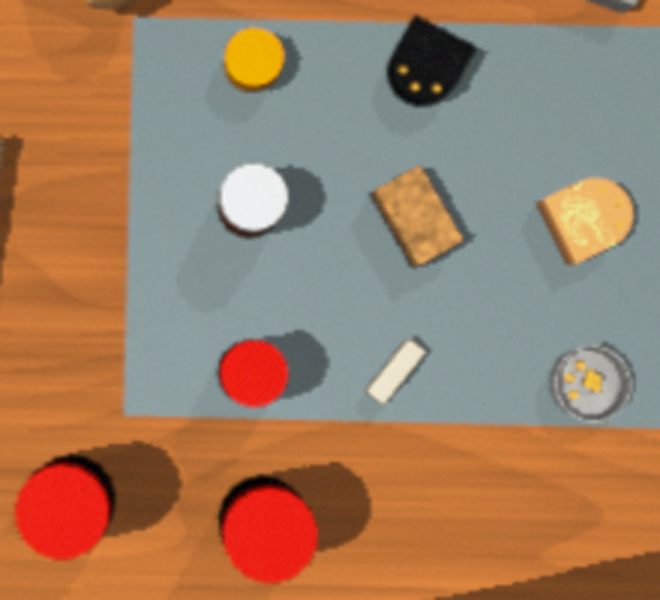

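Red-lidded candidates: (354,236), lid about 45 mm at lid height; (291,281) and (360,289), lids about 63 mm. The jar on the mat at (354,236) is the smallest and fits the 47 mm lid. The crop confirms it, as it is the same size as the white-lidded jar. Next I'll measure the rest by casting at mid-height, so visible sides don't bias the centres.

```bash
cat >> h.py <<'E'
from rig import arm
def rel(x,y,z,deg=None):
    "tool-frame move to world x,y,z with tool y axis at deg (mod 180): (turn first, then shift)"
    s=arm.state(); M=R.from_rotvec(s["eef_rot"]).as_matrix(); a=np.degrees(np.arctan2(M[1,1],M[0,1])); t=0
    if deg is not None: t=(a-deg+90)%180-90
    M2=M@R.from_euler("z",t,degrees=True).as_matrix(); d=np.array([x,y,z])-s["position"]
    print("t",round(s["clock"],2),"tcp",s["position"].round(1),"ydeg",round(a,1),"w",round(s["width"],1),"F",s["wrist_force"].round(1),"| turn",round(np.radians(t),3),"then shift",(M2.T@d).round(1),"| tilt",(M[:2,2]).round(3),"j",s["joint_positions"].round(2)[[0,5]])
E
python3 - <<'E'
from h import *; import pickle
out=[]
for cam,roi in(("top",(118,255,312,502)),("scene",(190,330,105,380))):
    f=pickle.load(open(cam+".pkl","rb")); H,S,V=cv2.split(hsv(f)); r=np.zeros(H.shape,bool); r[roi[0]:roi[1],roi[2]:roi[3]]=1
    ms=dict(jar=(((H<6)|(H>174))&(S>200)&(V>110),52),wax=((H>18)&(H<32)&(S>150)&(V>100),13),cork=((H>6)&(H<18)&(S>70)&(V>60),14),black=((V<50),11))
    for n,(m,z) in ms.items():
        for c in blobs(m&r,120):
            w=cast(f,c,z); (cx,cy),(bw,bh),a=cv2.minAreaRect(w.astype(np.float32)); 
            print(cam,n,c.mean(0).round(),np.round([cx,cy,bw,bh,a],1),"poly",cv2.approxPolyDP(w.astype(np.float32)[:,None],5,True)[:,0].round().tolist() if n in("cork","black") else "")
            if cam=="top": out.append(c)
f=pickle.load(open("top.pkl","rb")); im=f["img"][:,:,::-1].copy()
y=(slice(112,262),slice(310,510)); big=cv2.resize(im[y],None,fx=4,fy=4,interpolation=cv2.INTER_CUBIC)
for c in out: cv2.polylines(big,[((c-[310,112])*4+2).astype(int)],True,(255,0,255),1)
cv2.imwrite("pics/crop2.png",big)
rel(438.6,-87.7,120,-97)
E
```

```text
top jar [354. 236.] [438.5 -88.2  41.8  44.    1.3] poly 
top wax [354. 131.] [671.7 -85.8  42.   44.6  64.7] poly 
top cork [393. 253.] [ 404.  -175.6    6.5  354.4    1.3] poly [[403.0, 2.0], [397.0, 1.0], [405.0, -353.0]]
top cork [409. 184.] [ 555.4 -208.3   65.4   43.4   30.2] poly [[593.0, -209.0], [572.0, -176.0], [519.0, -205.0], [538.0, -240.0]]
top cork [478. 143.] [ 651.4 -362.6  286.6  146.9   44.1] poly [[703.0, -210.0], [697.0, -411.0], [497.0, -410.0], [707.0, -411.0]]
top black [412. 132.] [ 667.8 -215.2   51.6   58.8   63.8] poly [[704.0, -206.0], [663.0, -186.0], [647.0, -193.0], [641.0, -218.0], [657.0, -238.0], [684.0, -249.0]]
scene wax [320. 274.] [663.4 -82.4  40.5  38.7  71.7] poly 
scene cork [320. 286.] [688.1 -90.5  41.8  31.3  68.7] poly [[666.0, -104.0], [697.0, -105.0], [704.0, -92.0], [697.0, -73.0], [681.0, -65.0], [687.0, -81.0], [683.0, -95.0]]
scene cork [165. 274.] [ 581.5 -329.6   64.8   38.1   89.1] poly [[583.0, -297.0], [563.0, -298.0], [582.0, -336.0], [577.0, -352.0], [562.0, -362.0], [591.0, -352.0], [600.0, -338.0]]
scene cork [237. 253.] [
[... 452 characters left out ...]
, 1.0], [717.0, 0.0], [719.0, -263.0], [795.0, -33.0]]
scene cork [159. 229.] [ 461.9 -264.4  387.5  336.1    5.3] poly [[398.0, -102.0], [284.0, -450.0], [669.0, -414.0], [669.0, -409.0], [425.0, -407.0], [426.0, -365.0], [408.0, -332.0], [426.0, -305.0], [426.0, -199.0], [417.0, -183.0], [426.0, -166.0], [427.0, -107.0]]
scene black [242. 299.] [ 671.1 -213.2   53.9   63.9   62.2] poly [[638.0, -208.0], [649.0, -215.0], [644.0, -226.0], [684.0, -246.0], [709.0, -204.0], [665.0, -188.0], [666.0, -197.0], [648.0, -193.0], [650.0, -207.0]]
t 0.1 tcp [ 239.4 -522.   230.2] ydeg -65.4 w 85.2 F [ 0.6  0.5 -0.4] | turn 0.552 then shift [ 144.9 -455.2  111. ] | tilt [-0.001  0.002] j [-1.29 -0.15]
```

View pics/crop2.png

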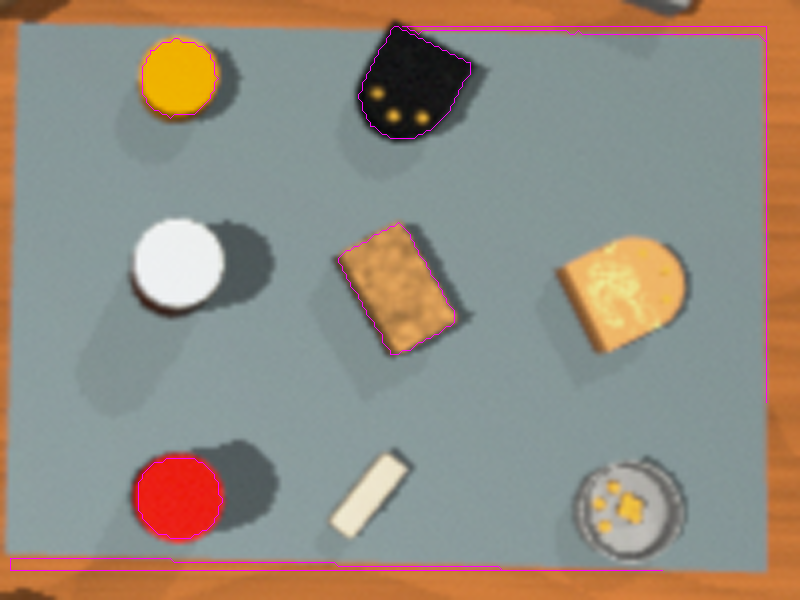

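Contours sit well on the lid, heel, block and wax. Jar at (438.5,-88.2), heel at about (669,-214.5) with its front edge at 65°, block at (555.4,-208.3) with its long side at 30°, wax at (671.7,-85.8). I'll start with the jar.

```bash
python3 -m inch '[[[0,0,0,0.11,85],[0,0,0,0.11,85],[0,0,0,0.11,85],[0,0,0,0.11,85],[0,0,0,0.11,85]]]'
python3 -m inch '[[[12,-38,0,0,85],[12,-38,0,0,85],[12,-38,0,0,85],[12,-38,0,0,85],[12,-38,0,0,85],[12,-38,0,0,85],[12,-38,0,0,85],[12,-38,0,0,85]]]'
python3 -m inch '[[[12,-38,0,0,85],[12,-38,0,0,85],[12,-38,0,0,85],[12,-37,0,0,85],[0,0,30,0,85],[0,0,30,0,85],[0,0,30,0,85],[0,0,0,0,85]]]'
python3 -c "
from h import *
rel(438.5,-88.2,90,-97)"
```

```text
clock: 0.52
position: [239.5, -522.3, 230.6]
eef_rot: [-3.134, 0.197, 0.001]
wrist_force: [-0.2, -0.5, 0.4]
width: 84.9
finger_force: 0.0
clock: 1.18
position: [371.4, -230.4, 230.9]
eef_rot: [-3.135, 0.19, 0.0]
wrist_force: [0.3, 1.1, 1.0]
width: 84.7
finger_force: 0.0
clock: 1.85
position: [431.9, -85.6, 135.3]
eef_rot: [-3.132, 0.187, 0.02]
wrist_force: [-1.7, 0.1, -1.1]
width: 84.9
finger_force: 0.0
t 1.85 tcp [431.9 -85.6 135.3] ydeg -96.8 w 84.9 F [-1.7  0.1 -1.1] | turn 0.003 then shift [ 7.5  2.  45.2] | tilt [-0.013  0.005] j [-0.39  1.3 ]
```

```bash
python3 -m inch '[[[2,1,15,0,85],[2,1,15,0,85],[1,0,10,0,85],[0,0,0,0,85],[0,0,0,0,85]]]'
python3 - <<'E'
from h import *
rel(438.5,-88.2,6,-97)
f=arm.grab_frame("scene"); p=proj(f,[438.5,-88.2,59])[0].astype(int); print(p)
x,y=p; cv2.imwrite("pics/a1.png",cv2.resize(f["img"][max(0,y-90):y+70,x-110:x+110,::-1],None,fx=3,fy=3))
E
```

```text
clock: 2.27
position: [441.8, -91.0, 101.6]
eef_rot: [-3.136, 0.189, 0.001]
wrist_force: [-0.1, 0.5, 0.5]
width: 85.0
finger_force: 0.0
t 2.27 tcp [441.8 -91.  101.6] ydeg -96.9 w 85.0 F [-0.1  0.5  0.5] | turn 0.002 then shift [-3.6 -2.4 95.6] | tilt [-0.001  0.   ] j [-0.4  1.3]
[283 181]
```

View pics/a1.png

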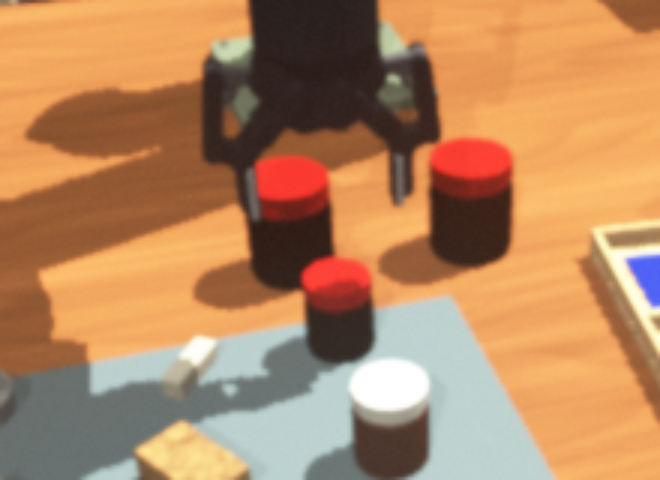

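The projected lid centre falls within 2 px of the lid in the scene view (crop 330,270, seen at 337,268), and both fingers clear the neighbouring jars. I'll descend and grip.

```bash
python3 -m inch '[[[-3,-3,10,0,85],[0,0,14,0,85],[0,0,14,0,85],[0,0,14,0,85],[0,0,14,0,85],[0,0,14,0,85],[0,0,12,0,85],[0,0,4,0,85]]]'
python3 -m inch '[[[0,0,0,0,85],[0,0,0,0,85]]]'
python3 -c "
from h import *
rel(438.5,-88,6,-97)"
```

```text
clock: 2.98
position: [437.9, -86.9, 3.9]
eef_rot: [-3.135, 0.189, 0.004]
wrist_force: [0.3, 0.7, 1.0]
width: 85.5
finger_force: 0.0
clock: 3.15
position: [439.5, -87.5, 5.6]
eef_rot: [3.136, -0.189, 0.001]
wrist_force: [0.9, -0.5, 0.6]
width: 84.7
finger_force: 0.0
t 3.15 tcp [439.5 -87.5   5.6] ydeg -96.9 w 84.7 F [ 0.9 -0.5  0.6] | turn 0.002 then shift [-0.9  0.6 -0.4] | tilt [ 0. -0.] j [-0.39  1.3 ]
```

```bash
python3 -m inch '[[[0,0,0,0,60],[0,0,0,0,55],[0,0,0,0,50],[0,0,0,0,45],[0,0,0,0,40],[0,0,0,0,40],[0,0,0,0,40],[0,0,0,0,40]]]'
python3 -m inch '[[[0,0,0,0,40],[0,0,0,0,40],[0,0,-5,0,40],[0,0,-20,0,40],[0,0,-30,0,40],[0,0,-35,0,40],[0,0,-20,0,40],[0,0,0,0,40]]]'
python3 -c "
from h import *
rel(448,177.2,110,-97)"
```

```text
clock: 3.82
position: [440.1, -87.8, 6.2]
eef_rot: [3.135, -0.189, 0.003]
wrist_force: [-0.4, 0.7, 5.8]
width: 46.4
finger_force: 61.8
clock: 4.48
position: [443.0, -89.0, 120.3]
eef_rot: [3.132, -0.188, 0.016]
wrist_force: [1.7, -0.9, -0.4]
width: 46.4
finger_force: 61.7
t 4.48 tcp [443.  -89.  120.3] ydeg -96.9 w 46.4 F [ 1.7 -0.9 -0.4] | turn 0.002 then shift [ -27.5 -264.8    9.3] | tilt [ 0.01  -0.004] j [-0.39  1.3 ]
```

```bash
python3 -m inch '[[[-3,-20,0,0,40],[-3.5,-35,0,0,40],[-3.5,-35,0,0,40],[-3.5,-35,0,0,40],[-3.5,-35,0,0,40],[-3.5,-35,0,0,40],[-3.5,-35,0,0,40],[-3,-30,0,0,40]]]'
python3 -m inch '[[[0,0,0,0,40],[0,0,0,0,40],[0,0,0,0,40]]]'
python3 -c "
from h import *
rel(448,177.2,14,-97)"
```

```text
clock: 5.15
position: [442.0, 175.8, 113.9]
eef_rot: [3.136, -0.188, -0.004]
wrist_force: [0.6, 0.4, -1.7]
width: 46.4
finger_force: 61.8
clock: 5.4
position: [442.5, 173.4, 114.1]
eef_rot: [3.135, -0.188, -0.004]
wrist_force: [-0.4, -1.0, -1.9]
width: 46.6
finger_force: 62.0
t 5.4 tcp [442.5 173.4 114.1] ydeg -96.8 w 46.6 F [-0.4 -1.  -1.9] | turn 0.003 then shift [  5.2  -4.6 100.1] | tilt [-0.002 -0.001] j [0.19 1.88]
```

```bash
python3 -m inch '[[[5,-4.5,10,0,40],[0,0,20,0,40],[0,0,20,0,40],[0,0,20,0,40],[0,0,14,0,40],[0,0,6,0,40],[0,0,0,0,40],[0,0,0,0,40]]]'
python3 -c "
from h import *
rel(448,177.2,14,-97)"
```

```text
clock: 6.07
position: [449.2, 176.8, 25.3]
eef_rot: [3.136, -0.191, -0.001]
wrist_force: [-0.5, -0.0, -0.8]
width: 46.8
finger_force: 62.0
t 6.07 tcp [449.2 176.8  25.3] ydeg -97.0 w 46.8 F [-0.5 -0.  -0.8] | turn 0.0 then shift [-1.2 -0.2 11.3] | tilt [-0. -0.] j [0.2  1.89]
```

```bash
python3 -m inch '[[[0,0,4,0,40],[0,0,3,0,40],[0,0,2,0,40],[0,0,0,0,40],[0,0,0,0,40]]]'
python3 -m inch '[[[0,0,1,0,40],[0,0,0,0,40],[0,0,0,0,40]]]'
python3 -m inch '[[[0,0,1,0,40],[0,0,0,0,40],[0,0,0,0,40]]]'
```

```text
clock: 6.48
position: [449.1, 177.8, 16.4]
eef_rot: [-3.136, 0.188, -0.0]
wrist_force: [0.6, -0.1, -1.3]
width: 46.2
finger_force: 62.0
clock: 6.73
position: [449.1, 177.8, 15.3]
eef_rot: [-3.136, 0.188, -0.0]
wrist_force: [-0.8, -1.3, -2.0]
width: 46.7
finger_force: 62.0
clock: 6.98
position: [449.2, 177.8, 14.3]
eef_rot: [-3.136, 0.189, -0.0]
wrist_force: [-0.7, 0.0, -1.5]
width: 46.4
finger_force: 62.2
```

```bash
python3 -m inch '[[[0,0,0.5,0,40],[0,0,0,0,40],[0,0,0,0,40]]]'
python3 -m inch '[[[0,0,0.5,0,40],[0,0,0,0,40],[0,0,0,0,40]]]'
```

```text
clock: 7.23
position: [449.2, 177.8, 14.3]
eef_rot: [3.136, -0.189, -0.0]
wrist_force: [-2.6, -0.2, 5.6]
width: 46.5
finger_force: 62.7
clock: 7.48
position: [449.1, 177.8, 14.2]
eef_rot: [3.136, -0.188, -0.0]
wrist_force: [-2.7, -0.6, 10.0]
width: 46.7
finger_force: 63.4
```

Contact at z 14.3, as expected. I'll open slowly and retreat.

```bash
python3 -m inch '[[[0,0,-0.5,0,46],[0,0,0,0,50],[0,0,0,0,54],[0,0,0,0,58],[0,0,0,0,62],[0,0,0,0,64],[0,0,0,0,64],[0,0,0,0,64]]]'
python3 -m inch '[[[0,0,-10,0,64],[0,0,-20,0,64],[0,0,-30,0,64],[0,0,-35,0,64],[0,0,-35,0,64],[0,0,-25,0,64],[0,0,0,0,80]]]'
python3 -c "
from h import *
rel(676,-218,150,65)"
```

```text
clock: 8.15
position: [449.1, 177.7, 13.7]
eef_rot: [3.136, -0.189, -0.0]
wrist_force: [-0.1, -1.2, 0.4]
width: 63.8
finger_force: 0.0
clock: 8.73
position: [453.8, 178.8, 176.3]
eef_rot: [-3.132, 0.188, -0.021]
wrist_force: [0.5, -0.2, 1.2]
width: 74.5
finger_force: 0.0
t 8.73 tcp [453.8 178.8 176.3] ydeg -96.9 w 74.5 F [ 0.5 -0.2  1.2] | turn 0.316 then shift [368.8 265.9  28.2] | tilt [0.014 0.003] j [0.2  1.89]
```

```bash
python3 -m inch '[[[0,0,0,0.105,85],[0,0,0,0.105,85],[0,0,0,0.105,85],[20,14,0,0,85],[30,22,0,0,85],[30,22,0,0,85],[30,22,0,0,85],[30,22,0,0,85]]]'
python3 -m inch '[[[30,22,0,0,85],[30,22,0,0,85],[30,22,0,0,85],[30,22,0,0,85],[30,22,0,0,85],[30,22,0,0,85],[0,0,0,0,85],[0,0,0,0,85]]]'
python3 - <<'E'
from h import *
rel(676,-218,80,65)
f=arm.grab_frame("top"); H,S,V=cv2.split(hsv(f)); red=((H<6)|(H>174))&(S>200)&(V>110)
for n,m,z in(("red",red,60),("blue",(H>105)&(H<130)&(S>150),8)):
    for c in blobs(m): print(n,c.mean(0).round(),box(f,c,z))
x=slice(150,300);cv2.imwrite("pics/b1.png",cv2.resize(f["img"][110:270,150:500,::-1],None,fx=2.25,fy=2.25))
E
```

```text
clock: 9.4
position: [533.2, 24.8, 168.8]
eef_rot: [-3.068, 0.677, 0.0]
wrist_force: [-0.1, 1.0, -0.1]
width: 84.9
finger_force: 0.0
clock: 10.07
position: [640.6, -171.3, 168.0]
eef_rot: [-3.066, 0.683, 0.002]
wrist_force: [-1.0, 1.7, -0.4]
width: 85.2
finger_force: 0.0
t 10.07 tcp [ 640.6 -171.3  168. ] ydeg -115.1 w 85.2 F [-1.   1.7 -0.4] | turn -0.002 then shift [52.  27.4 87.9] | tilt [-0.001  0.001] j [-0.39  1.62]
red [290. 282.] [341.1  42.7  62.6  62.4  46.7]
red [227. 229.] [447.3 177.6  41.7  44.2   1.3]
red [241. 180.] [551.  152.1  67.5  67.   83.1]
blue [235. 229.] [448.  177.2  71.1  70.4  83.3]
```

View pics/b1.png

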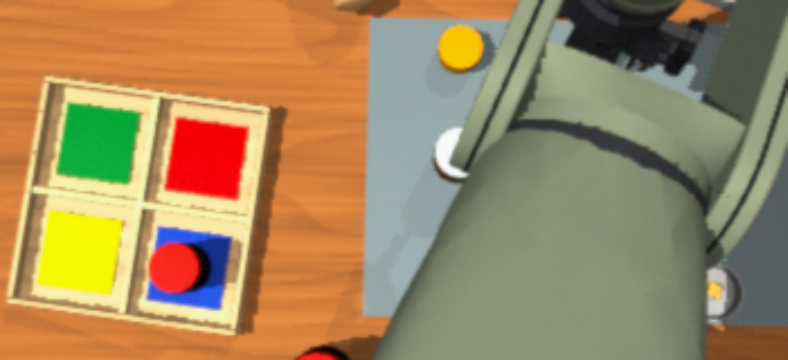

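The jar stands at (447.3,177.6) against the pad centre (448,177.2), upright and well centred. Next is the heel.

```bash
python3 -m inch '[[[17,9,10,0,85],[17,9,20,0,85],[18,9,20,0,85],[0,0,25,0,85],[0,0,15,0,85],[0,0,0,0,85],[0,0,0,0,85],[0,0,0,0,85]]]'
python3 - <<'E'
from h import *
rel(676,-218,2,64.5)
f=arm.grab_frame("scene"); x,y=proj(f,[672,-216,30])[0].astype(int); print(x,y)
cv2.imwrite("pics/b2.png",cv2.resize(f["img"][y-100:min(400,y+70),x-110:x+110,::-1],None,fx=3,fy=3))
E
```

```text
clock: 10.78
position: [676.9, -214.8, 80.3]
eef_rot: [3.068, -0.676, 0.002]
wrist_force: [0.4, -0.1, 0.9]
width: 85.3
finger_force: 0.0
t 10.78 tcp [ 676.9 -214.8   80.3] ydeg -114.9 w 85.3 F [ 0.4 -0.1  0.9] | turn 0.011 then shift [ 0.4  3.3 78.3] | tilt [ 0.002 -0.   ] j [-0.43  1.58]
240 290
```

View pics/b2.png

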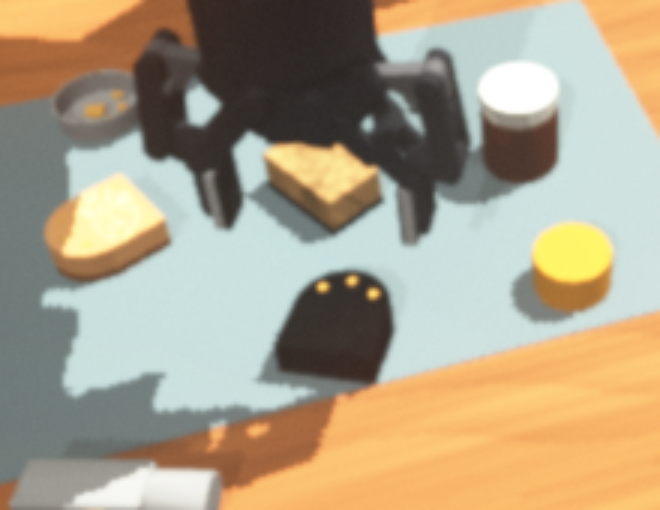

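The open fingers straddle the heel (crop centre 335,325), with its flat front facing the camera and clear space at both sides. Descending.

```bash
python3 -m inch '[[[0,3,10,0.01,85],[0,0,15,0,85],[0,0,15,0,85],[0,0,15,0,85],[0,0,10,0,85],[0,0,6,0,85],[0,0,0,0,85],[0,0,0,0,85]]]'
python3 -c "
from h import *
rel(676,-218,2,64.5)"
```

```text
clock: 11.5
position: [674.8, -218.3, 6.9]
eef_rot: [-3.064, 0.694, 0.002]
wrist_force: [0.2, 0.1, 0.4]
width: 85.1
finger_force: 0.0
t 11.5 tcp [ 674.8 -218.3    6.9] ydeg -115.5 w 85.1 F [0.2 0.1 0.4] | turn -0.0 then shift [ 1.  -0.8  4.9] | tilt [-0.001  0.001] j [-0.43  1.58]
```

```bash
python3 -m inch '[[[1,0,4.5,0,85],[0,0,0,0,70],[0,0,0,0,62],[0,0,0,0,57],[0,0,0,0,52],[0,0,0,0,47],[0,0,0,0,45],[0,0,0,0,45]]]'
python3 -m inch '[[[0,0,0,0,45],[0,0,0,0,45]]]'
python3 -c "
from h import *
rel(676,-218,2,64.5)"
```

```text
clock: 12.17
position: [676.8, -219.3, 4.5]
eef_rot: [3.064, -0.693, 0.003]
wrist_force: [0.0, 1.0, 4.9]
width: 50.8
finger_force: 62.7
clock: 12.33
position: [676.8, -219.3, 4.5]
eef_rot: [3.064, -0.693, 0.003]
wrist_force: [-0.8, 0.5, 5.2]
width: 50.6
finger_force: 62.7
t 12.33 tcp [ 676.8 -219.3    4.5] ydeg -115.5 w 50.6 F [-0.8  0.5  5.2] | turn -0.0 then shift [-1.3 -0.8  2.5] | tilt [ 0.002 -0.001] j [-0.43  1.58]
```

```bash
python3 -m inch '[[[0,0,-4,0,45],[0,0,-16,0,45],[0,0,-30,0,45],[0,0,-35,0,45],[0,0,-25,0,45],[0,0,-10,0,45],[0,0,0,-0.08,45],[0,0,0,-0.08,45]]]'
python3 -m inch '[[[0,0,0,-0.08,45],[0,0,0,-0.08,45],[0,0,0,0,45],[0,0,0,0,45]]]'
python3 -c "
from h import *
rel(470.3,285,120,-97)"
```

```text
clock: 13.0
position: [676.3, -219.1, 124.7]
eef_rot: [3.11, -0.44, 0.003]
wrist_force: [-0.6, 0.4, -2.1]
width: 50.7
finger_force: 62.3
clock: 13.33
position: [675.3, -218.6, 122.3]
eef_rot: [-3.135, 0.2, 0.003]
wrist_force: [-0.4, -0.4, -0.4]
width: 50.6
finger_force: 62.2
t 13.33 tcp [ 675.3 -218.6  122.3] ydeg -97.3 w 50.6 F [-0.4 -0.4 -0.4] | turn -0.005 then shift [-264.8 -474.9    3.1] | tilt [-0.002  0.001] j [-0.43  1.26]
```

```bash
python3 -m inch '[[[-10,-18,0,0,45],[-17,-30,0,0,45],[-18,-32,0,0,45],[-18,-32,0,0,45],[-18,-32,0,0,45],[-18,-32,0,0,45],[-18,-32,0,0,45],[-18,-32,0,0,45]]]'
python3 -m inch '[[[-18,-32,0,0,45],[-18,-32,0,0,45],[-18,-32,0,0,45],[-18,-32,0,0,45],[-18,-32,0,0,45],[-18,-32,0,0,45],[-18,-32,0,0,45],[-10,-18,0,0,45]]]'
python3 -m inch '[[[0,0,0,0,45],[0,0,0,0,45]]]'
python3 -c "
from h import *
rel(470.3,285,60,-97)"
```

```text
clock: 14.0
position: [570.8, 37.6, 123.1]
eef_rot: [-3.135, 0.2, 0.001]
wrist_force: [0.2, -0.1, -0.8]
width: 50.9
finger_force: 62.2
clock: 14.67
position: [465.1, 296.2, 123.2]
eef_rot: [-3.134, 0.196, 0.002]
wrist_force: [-0.2, 0.1, -1.2]
width: 50.5
finger_force: 62.2
clock: 14.83
position: [466.6, 293.9, 123.1]
eef_rot: [3.135, -0.194, -0.0]
wrist_force: [0.1, 0.8, -0.3]
width: 50.6
finger_force: 62.3
t 14.83 tcp [466.6 293.9 123.1] ydeg -97.1 w 50.6 F [ 0.1  0.8 -0.3] | turn -0.001 then shift [ 4.8  8.3 63.1] | tilt [-0.    -0.001] j [0.41 2.1 ]
```

```bash
python3 -m inch '[[[2.5,4,10,0,45],[2.5,4,20,0,45],[0,0,25,0,45],[0,0,25,0,45],[0,0,15,0,45],[0,0,5,0,45],[0,0,0,0,45],[0,0,0,0,45]]]'
python3 -c "
from h import *
rel(470.3,285,12.5,-97)"
```

```text
clock: 15.5
position: [472.1, 283.6, 23.4]
eef_rot: [3.135, -0.199, 0.0]
wrist_force: [-1.1, 0.2, -1.1]
width: 50.7
finger_force: 62.3
t 15.5 tcp [472.1 283.6  23.4] ydeg -97.3 w 50.7 F [-1.1  0.2 -1.1] | turn -0.005 then shift [-1.9 -1.1 10.9] | tilt [ 0. -0.] j [0.38 2.08]
```

```bash
python3 -m inch '[[[-2,-1,3,0,45],[0,0,3,0,45],[0,0,2,0,45],[0,0,0,0,45],[0,0,0,0,45]]]'
python3 -m inch '[[[0,0,1,0,45],[0,0,0,0,45],[0,0,0,0,45]]]'
python3 -m inch '[[[0,0,1,0,45],[0,0,0,0,45],[0,0,0,0,45]]]'
```

```text
clock: 15.92
position: [469.5, 286.0, 15.5]
eef_rot: [-3.135, 0.196, -0.001]
wrist_force: [-0.0, -0.6, -1.0]
width: 50.4
finger_force: 62.3
clock: 16.17
position: [469.4, 285.9, 14.3]
eef_rot: [-3.135, 0.196, -0.0]
wrist_force: [-0.6, 0.2, -1.4]
width: 51.2
finger_force: 62.3
clock: 16.42
position: [469.3, 285.8, 13.2]
eef_rot: [3.135, -0.197, -0.0]
wrist_force: [-0.3, 0.5, -0.8]
width: 51.0
finger_force: 62.3
```

```bash
python3 -m inch '[[[0,0,0.7,0,45],[0,0,0,0,45],[0,0,0,0,45]]]'
python3 -m inch '[[[0,0,0.5,0,45],[0,0,0,0,45],[0,0,0,0,45]]]'
python3 -m inch '[[[0,0,0.5,0,45],[0,0,0,0,45],[0,0,0,0,45]]]'
```

```text
clock: 16.67
position: [469.4, 285.8, 12.5]
eef_rot: [3.135, -0.197, -0.0]
wrist_force: [-0.3, -0.3, -0.3]
width: 50.7
finger_force: 62.3
clock: 16.92
position: [469.5, 285.8, 12.4]
eef_rot: [3.135, -0.197, 0.0]
wrist_force: [-2.2, -0.5, 3.3]
width: 50.4
finger_force: 62.7
clock: 17.17
position: [469.5, 285.8, 12.4]
eef_rot: [3.135, -0.197, -0.0]
wrist_force: [-2.5, -1.1, 6.5]
width: 50.8
finger_force: 63.2
```

Contact at z 12.4 with 6 N, as predicted. Releasing.

```bash
python3 -m inch '[[[0,0,-0.5,0,51],[0,0,0,0,55],[0,0,0,0,59],[0,0,0,0,63],[0,0,0,0,66],[0,0,0,0,66],[0,0,0,0,66],[0,0,0,0,66]]]'
python3 -m inch '[[[0,0,-10,0,66],[0,0,-20,0,66],[0,0,-30,0,66],[0,0,-35,0,66],[0,0,-35,0,66],[0,0,-25,0,66],[0,0,0,0,80],[0,0,0,0,85]]]'
python3 -c "
from h import *
rel(555.4,-208.3,150,-60)"
```

```text
clock: 17.83
position: [469.4, 285.8, 12.0]
eef_rot: [3.135, -0.197, -0.0]
wrist_force: [0.2, 1.0, 0.4]
width: 66.0
finger_force: 0.0
clock: 18.5
position: [471.0, 286.5, 170.2]
eef_rot: [-3.133, 0.196, -0.008]
wrist_force: [0.2, -0.5, -0.5]
width: 84.6
finger_force: 0.0
t 18.5 tcp [471.  286.5 170.2] ydeg -97.2 w 84.6 F [ 0.2 -0.5 -0.5] | turn -0.649 then shift [-174.5  470.7   19.6] | tilt [0.006 0.002] j [0.39 2.09]
```

```bash
python3 -m inch '[[[0,0,0,-0.108,85],[0,0,0,-0.108,85],[0,0,0,-0.108,85],[0,0,0,-0.108,85],[0,0,0,-0.108,85],[0,0,0,-0.108,85],[-7,20,0,0,85],[-12,33,0,0,85]]]'
python3 -m inch '[[[-12.5,34,0,0,85],[-12.5,34,0,0,85],[-12.5,34,0,0,85],[-12.5,34,0,0,85],[-12.5,34,0,0,85],[-12.5,34,0,0,85],[-12.5,34,0,0,85],[-12.5,34,0,0,85]]]'
python3 -m inch '[[[-12.5,34,0,0,85],[-12.5,34,0,0,85],[-12.5,34,0,0,85],[-8,22,0,0,85],[0,0,0,0,85],[0,0,0,0,85]]]'
python3 - <<'E'
from h import *
rel(555.4,-208.3,80,-60)
f=arm.grab_frame("top"); H,S,V=cv2.split(hsv(f)); pt=(slice(140,262),slice(148,275))
m=np.zeros(H.shape,bool); m[pt]=1
for c in blobs((V<50)&m,100): print(c.mean(0).round(),box(f,c,19),cv2.approxPolyDP(cast(f,c,19).astype(np.float32)[:,None],5,True)[:,0].round().tolist())
n=m&(H>20)&(H<32)&(S>150)&(V>150); 
for c in blobs(n,20): print("y",c.mean(0).round(),box(f,c,8))
cv2.imwrite("pics/c1.png",cv2.resize(f["img"][pt][:,:,::-1],None,fx=4,fy=4,interpolation=cv2.INTER_CUBIC))
E
```

```text
clock: 19.17
position: [477.6, 231.7, 165.2]
eef_rot: [-3.032, -0.819, 0.005]
wrist_force: [0.7, -0.1, 0.3]
width: 84.9
finger_force: 0.0
clock: 19.83
position: [527.1, -56.6, 165.3]
eef_rot: [-3.033, -0.811, 0.005]
wrist_force: [0.5, 0.3, -0.3]
width: 85.1
finger_force: 0.0
clock: 20.33
position: [549.8, -186.0, 165.1]
eef_rot: [-3.033, -0.807, 0.004]
wrist_force: [0.9, 0.1, -0.2]
width: 84.7
finger_force: 0.0
t 20.33 tcp [ 549.8 -186.   165.1] ydeg -60.2 w 84.7 F [ 0.9  0.1 -0.2] | turn -0.004 then shift [-6.1 22.4 85.1] | tilt [-0.003  0.002] j [-0.48  0.58]
[185. 222.] [460.5 286.4  53.2  49.5  81.1] [[484.0, 288.0], [467.0, 276.0], [472.0, 270.0], [456.0, 267.0], [454.0, 278.0], [469.0, 292.0], [456.0, 293.0], [460.0, 313.0], [453.0, 313.0], [451.0, 302.0], [440.0, 306.0], [447.0, 295.0], [436.0, 290.0], [436.0, 277.0], [450.0, 262.0], [481.0, 257.0]]
y [186. 221.] [461.3 285.9  74.9  75.   83.2]
```

View pics/c1.png

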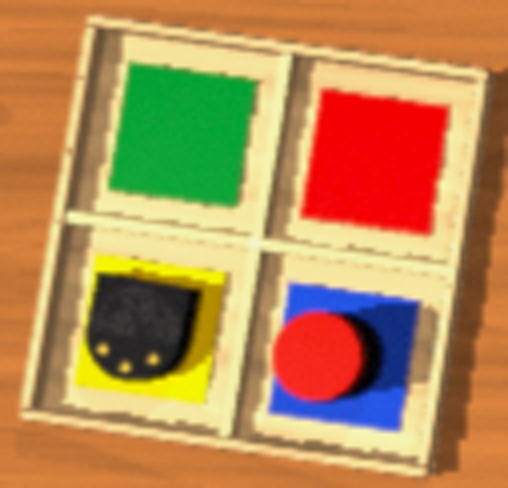

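The heel lies flat and right way up on the yellow pad at about (460.5,286.4), pad centre (461.3,286.1). I'll go on to the sanding block.

```bash
python3 -m inch '[[[-3,11,10,0,85],[-3,11,20,0,85],[0,0,25,0,85],[0,0,20,0,85],[0,0,10,0,85],[0,0,0,0,85],[0,0,0,0,85]]]'
python3 - <<'E'
from h import *; import pickle
rel(555.4,-208.3,5,-60)
f=arm.grab_frame("scene"); x,y=proj(f,[555.4,-208.3,28])[0].astype(int); print(x,y)
cv2.imwrite("pics/c2.png",cv2.resize(f["img"][y-100:y+70,x-110:x+110,::-1],None,fx=3,fy=3))
f=arm.grab_frame("top");H,S,V=cv2.split(hsv(f)); m=np.zeros(H.shape,bool); m[204:245,165:205]=1
for c in blobs((V<85)&m,100): print(c.mean(0).round(),box(f,c,19))
E
```

```text
clock: 20.97
position: [556.5, -206.5, 81.4]
eef_rot: [-3.033, -0.813, 0.002]
wrist_force: [-0.7, 0.2, -0.2]
width: 84.9
finger_force: 0.0
t 20.97 tcp [ 556.5 -206.5   81.4] ydeg -60.0 w 84.9 F [-0.7  0.2 -0.2] | turn 0.0 then shift [-1.8  1.1 76.4] | tilt [-0.002  0.001] j [-0.5   0.55]
234 242
[183. 222.] [460.6 287.3  56.7  53.3  81.3]
```

View pics/c2.png

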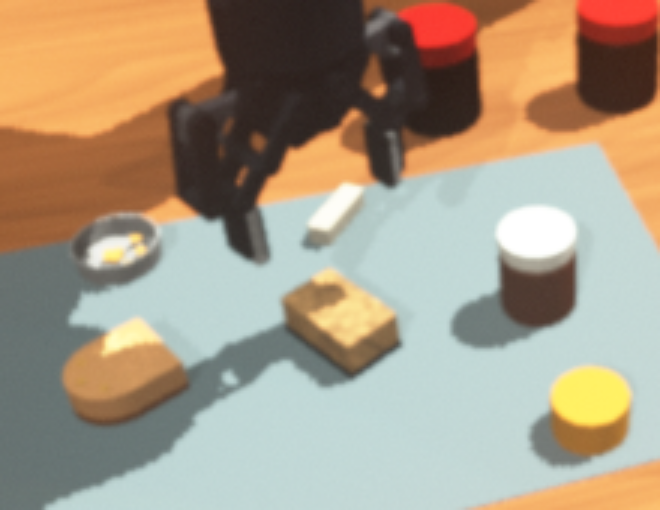

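The block's top sits at crop (342,308) against a predicted (330,300), about 4 px off. The fingers straddle it across its narrow side, clear of the chalk and the jar. Descending and gripping.

```bash
python3 -m inch '[[[-1,1,10,0,85],[0,0,15,0,85],[0,0,15,0,85],[0,0,15,0,85],[0,0,12,0,85],[0,0,6,0,85],[0,0,0,0,85],[0,0,0,0,85]]]'
python3 -m inch '[[[0,0,0,0,75],[0,0,0,0,65],[0,0,0,0,55],[0,0,0,0,48],[0,0,0,0,42],[0,0,0,0,36],[0,0,0,0,32],[0,0,0,0,32]]]'
python3 -m inch '[[[0,0,0,0,32],[0,0,0,0,32],[0,0,0,0,32]]]'
python3 -c "
from h import *
rel(555.4,-208.3,5,-60)"
```

```text
clock: 21.73
position: [556.7, -208.9, 9.2]
eef_rot: [3.035, 0.812, 0.0]
wrist_force: [-0.4, -0.1, 0.9]
width: 85.4
finger_force: 0.0
clock: 22.4
position: [557.0, -209.0, 9.7]
eef_rot: [3.034, 0.812, 0.001]
wrist_force: [-0.5, 0.6, 4.0]
width: 36.6
finger_force: 61.7
clock: 22.65
position: [557.0, -209.0, 9.7]
eef_rot: [3.034, 0.812, 0.001]
wrist_force: [-0.0, -0.7, 4.5]
width: 36.5
finger_force: 61.9
t 22.65 tcp [ 557.  -209.     9.7] ydeg -60.0 w 36.5 F [-0.  -0.7  4.5] | turn -0.001 then shift [-1.  -1.4  4.7] | tilt [ 0.001 -0.   ] j [-0.5   0.54]
```

```bash
python3 -m inch '[[[0,0,-4,0,32],[0,0,-16,0,32],[0,0,-30,0,32],[0,0,-35,0,32],[0,0,-25,0,32],[0,0,-10,0,32],[0,0,0,0.08,32],[0,0,0,0.08,32]]]'
python3 -m inch '[[[0,0,0,0.08,32],[0,0,0,0.08,32],[0,0,0,0.08,32],[0,0,0,0.08,32],[0,0,0,0.08,32],[0,0,0,0.085,32],[0,0,0,0,32],[0,0,0,0,32]]]'
python3 -c "
from h import *
rel(571.2,272.8,120,-97)"
```

```text
clock: 23.32
position: [556.6, -208.8, 129.4]
eef_rot: [3.091, 0.561, 0.001]
wrist_force: [0.2, 0.2, -1.5]
width: 36.6
finger_force: 61.3
clock: 23.98
position: [555.6, -208.3, 127.6]
eef_rot: [-3.135, 0.188, 0.004]
wrist_force: [-0.5, -0.2, -0.4]
width: 36.9
finger_force: 61.3
t 23.98 tcp [ 555.6 -208.3  127.6] ydeg -96.9 w 36.9 F [-0.5 -0.2 -0.4] | turn 0.002 then shift [ -43.2 -479.4    8.2] | tilt [-0.002  0.001] j [-0.5   1.19]
```

```bash
python3 -m inch '[[[-2,-20,0,0,32],[-3,-30,0,0,32],[-3.2,-35,0,0,32],[-3.2,-35,0,0,32],[-3.2,-35,0,0,32],[-3.2,-35,0,0,32],[-3.2,-35,0,0,32],[-3.2,-35,0,0,32]]]'
python3 -m inch '[[[-3.2,-35,0,0,32],[-3.2,-35,0,0,32],[-3.2,-35,0,0,32],[-3.2,-35,0,0,32],[-3.2,-35,0,0,32],[-3,-30,0,0,32],[-2,-14,0,0,32],[0,0,0,0,32]]]'
python3 -m inch '[[[0,0,0,0,32],[0,0,0,0,32]]]'
python3 -c "
from h import *
rel(571.2,272.8,17.7,-97)"
```

```text
clock: 24.65
position: [563.6, 53.9, 128.6]
eef_rot: [3.136, -0.189, -0.001]
wrist_force: [0.8, -0.4, -0.6]
width: 36.5
finger_force: 61.3
clock: 25.32
position: [569.2, 275.2, 128.4]
eef_rot: [-3.136, 0.183, 0.001]
wrist_force: [-1.0, 0.5, 0.0]
width: 36.2
finger_force: 61.3
clock: 25.48
position: [569.8, 270.8, 128.5]
eef_rot: [3.134, -0.192, -0.001]
wrist_force: [0.3, -0.8, -0.5]
width: 36.7
finger_force: 61.3
t 25.48 tcp [569.8 270.8 128.5] ydeg -97.0 w 36.7 F [ 0.3 -0.8 -0.5] | turn -0.0 then shift [  1.2  -2.3 110.8] | tilt [-0.001 -0.001] j [0.31 2.  ]
```

```bash
python3 -m inch '[[[1,-2,10,0,32],[0,0,20,0,32],[0,0,25,0,32],[0,0,20,0,32],[0,0,15,0,32],[0,0,8,0,32],[0,0,0,0,32],[0,0,0,0,32]]]'
python3 -c "
from h import *
rel(571.2,272.8,17.7,-97)"
```

```text
clock: 26.15
position: [571.3, 273.1, 30.7]
eef_rot: [3.135, -0.194, -0.001]
wrist_force: [-0.0, -0.2, 0.5]
width: 36.6
finger_force: 61.3
t 26.15 tcp [571.3 273.1  30.7] ydeg -97.1 w 36.6 F [-0.  -0.2  0.5] | turn -0.001 then shift [-0.1  0.3 13. ] | tilt [-0.001 -0.   ] j [0.31 2.  ]
```

```bash
python3 -m inch '[[[0,0,5,0,32],[0,0,4,0,32],[0,0,2,0,32],[0,0,0,0,32],[0,0,0,0,32]]]'
python3 -m inch '[[[0,0,1,0,32],[0,0,0,0,32],[0,0,0,0,32]]]'
python3 -m inch '[[[0,0,0.7,0,32],[0,0,0,0,32],[0,0,0,0,32]]]'
python3 -m inch '[[[0,0,0.5,0,32],[0,0,0,0,32],[0,0,0,0,32]]]'
```

```text
clock: 26.57
position: [571.3, 274.1, 20.3]
eef_rot: [-3.136, 0.192, -0.0]
wrist_force: [0.8, -0.1, -0.7]
width: 36.6
finger_force: 61.3
clock: 26.82
position: [571.3, 274.1, 19.2]
eef_rot: [-3.136, 0.192, -0.0]
wrist_force: [0.9, -0.3, -0.5]
width: 36.9
finger_force: 61.3
clock: 27.07
position: [571.2, 274.1, 18.3]
eef_rot: [3.136, -0.192, -0.0]
wrist_force: [-0.4, -0.3, -1.2]
width: 36.6
finger_force: 61.3
clock: 27.32
position: [571.2, 274.0, 17.8]
eef_rot: [3.136, -0.192, -0.0]
wrist_force: [0.2, -0.2, 0.2]
width: 36.9
finger_force: 61.3
```

```bash
python3 -m inch '[[[0,0.5,-0.7,0,32],[0,0.5,0,0,32],[0,0,0.7,0,32],[0,0,0,0,32],[0,0,0.5,0,32],[0,0,0,0,32],[0,0,0,0,32]]]'
python3 -m inch '[[[0,0,0.5,0,32],[0,0,0,0,32],[0,0,0,0,32]]]'
```

```text
clock: 27.9
position: [571.1, 273.0, 17.8]
eef_rot: [3.136, -0.192, -0.0]
wrist_force: [-1.2, -0.8, 3.5]
width: 36.6
finger_force: 61.7
clock: 28.15
position: [571.2, 273.0, 17.7]
eef_rot: [3.136, -0.192, -0.0]
wrist_force: [-2.8, -1.1, 5.6]
width: 36.6
finger_force: 62.2
```

Contact. Releasing, then moving on to the wax.

```bash
python3 -m inch '[[[0,0,-0.5,0,37],[0,0,0,0,41],[0,0,0,0,45],[0,0,0,0,50],[0,0,0,0,56],[0,0,0,0,60],[0,0,0,0,60],[0,0,0,0,60]]]'
python3 -m inch '[[[0,0,-10,0,60],[0,0,-20,0,60],[0,0,-30,0,60],[0,0,-35,0,60],[0,0,-35,0,60],[0,0,-20,0,60],[0,0,0,0,80],[0,0,0,0,85]]]'
python3 -c "
from h import *
rel(671.7,-85.8,150,-97)"
```

```text
clock: 28.82
position: [571.2, 273.1, 17.3]
eef_rot: [-3.136, 0.192, 0.0]
wrist_force: [0.4, 0.3, -1.0]
width: 60.0
finger_force: 0.0
clock: 29.48
position: [572.6, 273.5, 170.5]
eef_rot: [-3.134, 0.192, -0.008]
wrist_force: [0.3, 0.8, -1.4]
width: 81.2
finger_force: 0.0
t 29.48 tcp [572.6 273.5 170.5] ydeg -97.0 w 81.2 F [ 0.3  0.8 -1.4] | turn 0.0 then shift [142.1 344.6  20.4] | tilt [0.005 0.002] j [0.31 2.  ]
```

```bash
python3 -m inch '[[[8,18,0,0,85],[13,31,0,0,85],[13,32,0,0,85],[13,32,0,0,85],[13,32,0,0,85],[13,32,0,0,85],[13,32,0,0,85],[13,32,0,0,85]]]'
python3 -m inch '[[[13,32,5,0,85],[13,32,15,0,85],[12,28,25,0,85],[5,12,25,0,85],[0,0,15,0,85],[0,0,0,0,85],[0,0,0,0,85]]]'
python3 - <<'E'
from h import *
rel(671.7,-85.8,4,-97)
f=arm.grab_frame("scene"); x,y=proj(f,[671.7,-85.8,26])[0].astype(int); print(x,y)
cv2.imwrite("pics/d1.png",cv2.resize(f["img"][y-110:y+60,x-110:x+110,::-1],None,fx=3,fy=3))
f=arm.grab_frame("top");H,S,V=cv2.split(hsv(f)); m=np.zeros(H.shape,bool); m[150:200,165:220]=1
for c in blobs((H>6)&(H<20)&(S>80)&(V>60)&m,50): print("cork",c.mean(0).round(),box(f,c,24))
cv2.imwrite("pics/d2.png",cv2.resize(f["img"][140:262,148:275,::-1],None,fx=4,fy=4,interpolation=cv2.INTER_CUBIC))
E
```

```text
clock: 30.15
position: [638.6, 20.3, 165.1]
eef_rot: [-3.135, 0.192, 0.007]
wrist_force: [1.0, 0.8, -0.6]
width: 85.0
finger_force: 0.0
clock: 30.73
position: [667.6, -86.2, 79.2]
eef_rot: [-3.134, 0.193, 0.01]
wrist_force: [1.9, -0.7, 0.5]
width: 85.1
finger_force: 0.0
t 30.73 tcp [667.6 -86.2  79.2] ydeg -97.0 w 85.1 F [ 1.9 -0.7  0.5] | turn -0.001 then shift [ 4.5 -0.8 75.2] | tilt [-0.006  0.002] j [-0.26  1.44]
319 272
cork [218. 184.] [546.3 213.7  68.6   8.8   2.3]
cork [191. 171.] [573.1 272.7  43.4  65.7  82.5]
cork [169. 167.] [572.4 315.9  93.9  29.    2.7]
```

View pics/d1.png

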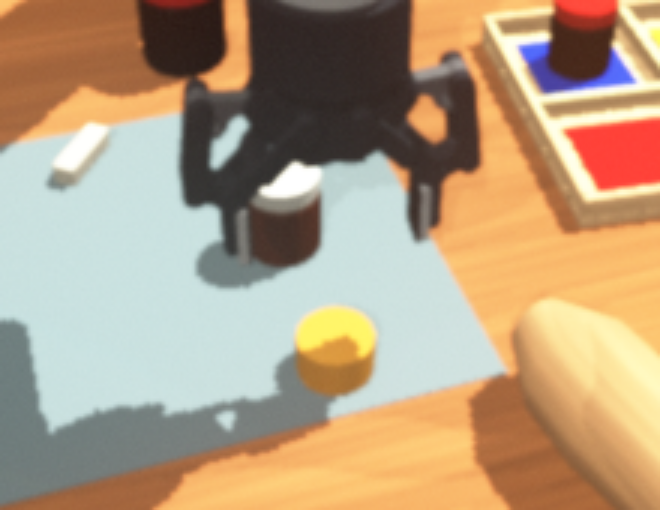

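View pics/d2.png

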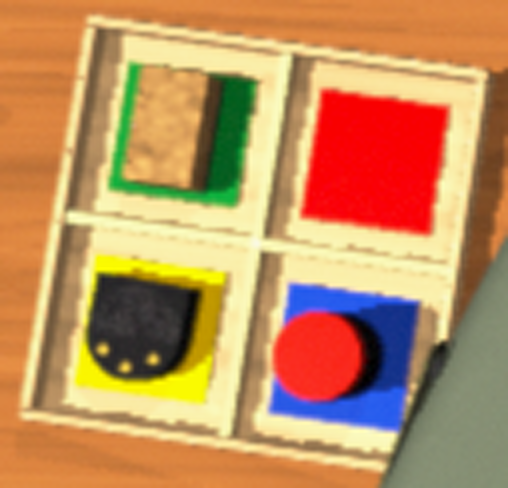

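The block is lying flat on green with the cork side up, centred to within about 1-2 mm once parallax is allowed for. The heel and jar are unchanged. The wax lies at crop (337,333), predicted (330,330), with the fingers either side. Descending.

```bash
python3 -m inch '[[[3,-1,10,0,85],[0,0,15,0,85],[0,0,15,0,85],[0,0,15,0,85],[0,0,12,0,85],[0,0,5,0,85],[0,0,0,0,85],[0,0,0,0,85]]]'
python3 -c "
from h import *
rel(671.7,-85.8,4,-97)"
```

```text
clock: 31.5
position: [672.8, -86.0, 9.6]
eef_rot: [-3.135, 0.192, 0.002]
wrist_force: [0.6, 0.4, 0.6]
width: 85.0
finger_force: 0.0
t 31.5 tcp [672.8 -86.    9.6] ydeg -97.0 w 85.0 F [0.6 0.4 0.6] | turn -0.0 then shift [-1.1 -0.1  5.6] | tilt [-0.001  0.   ] j [-0.25  1.44]
```

```bash
python3 -m inch '[[[-1,0,4,0,75],[0,0,0,0,65],[0,0,0,0,55],[0,0,0,0,50],[0,0,0,0,45],[0,0,0,0,40],[0,0,0,0,38],[0,0,0,0,38]]]'
python3 -m inch '[[[0,0,0,0,38],[0,0,0,0,38],[0,0,0,0,38]]]'
python3 -m inch '[[[0,0,-4,0,38],[0,0,-16,0,38],[0,0,-30,0,38],[0,0,-35,0,38],[0,0,-25,0,38],[0,0,-10,0,38],[0,0,0,0,38],[0,0,0,0,38]]]'
python3 -c "
from h import *
rel(557.3,163.7,120,-97)"
```

```text
clock: 32.17
position: [672.9, -86.2, 7.4]
eef_rot: [3.135, -0.192, 0.003]
wrist_force: [0.4, -0.6, 4.1]
width: 42.1
finger_force: 61.2
clock: 32.42
position: [672.9, -86.2, 7.4]
eef_rot: [3.135, -0.192, 0.003]
wrist_force: [-0.0, -0.1, 5.7]
width: 42.0
finger_force: 61.2
clock: 33.08
position: [671.5, -85.8, 125.4]
eef_rot: [-3.136, 0.192, 0.002]
wrist_force: [0.8, 0.3, -1.0]
width: 41.9
finger_force: 60.9
t 33.08 tcp [671.5 -85.8 125.4] ydeg -97.0 w 41.9 F [ 0.8  0.3 -1. ] | turn 0.0 then shift [-143.7 -233.7    5.6] | tilt [-0.001  0.   ] j [-0.25  1.44]
```

```bash
python3 -m inch '[[[-10,-16,0,0,38],[-18,-29,0,0,38],[-19,-32,0,0,38],[-19,-32,0,0,38],[-19,-32,0,0,38],[-19,-32,0,0,38],[-19,-32,0,0,38],[-12,-20,0,0,38]]]'
python3 -m inch '[[[-5,-8,0,0,38],[0,0,0,0,38],[0,0,0,0,38],[0,0,0,0,38]]]'
python3 -c "
from h import *
rel(558.5,163.6,15.4,-97)"
```

```text
clock: 33.75
position: [560.9, 156.5, 122.5]
eef_rot: [3.136, -0.189, -0.013]
wrist_force: [0.4, -0.5, -0.4]
width: 42.2
finger_force: 61.0
clock: 34.08
position: [561.7, 161.0, 125.3]
eef_rot: [3.135, -0.194, -0.002]
wrist_force: [0.6, 0.0, -0.7]
width: 42.0
finger_force: 61.0
t 34.08 tcp [561.7 161.  125.3] ydeg -97.1 w 42.0 F [ 0.6  0.  -0.7] | turn -0.001 then shift [ -3.4  -2.3 109.9] | tilt [-0.001 -0.001] j [0.13 1.83]
```

```bash
python3 -m inch '[[[-3,-2,10,0,38],[0,0,20,0,38],[0,0,25,0,38],[0,0,20,0,38],[0,0,15,0,38],[0,0,8,0,38],[0,0,0,0,38],[0,0,0,0,38]]]'
python3 -m inch '[[[0,0,4,0,38],[0,0,3,0,38],[0,0,2,0,38],[0,0,0,0,38],[0,0,0,0,38]]]'
python3 -c "
from h import *
rel(558.5,163.6,15.4,-97)"
```

```text
clock: 34.75
position: [559.0, 164.0, 28.0]
eef_rot: [3.135, -0.194, -0.001]
wrist_force: [0.8, -0.1, -0.6]
width: 41.9
finger_force: 61.0
clock: 35.17
position: [559.0, 164.8, 19.6]
eef_rot: [-3.136, 0.192, -0.001]
wrist_force: [0.2, -0.2, -0.1]
width: 41.8
finger_force: 61.0
t 35.17 tcp [559.  164.8  19.6] ydeg -97.0 w 41.8 F [ 0.2 -0.2 -0.1] | turn 0.0 then shift [-0.3  1.3  4.2] | tilt [0. 0.] j [0.14 1.83]
```

```bash
python3 -m inch '[[[-0.5,1,2,0,38],[0,0,1,0,38],[0,0,0,0,38],[0,0,0,0,38]]]'
python3 -m inch '[[[0,0,0.7,0,38],[0,0,0,0,38],[0,0,0,0,38]]]'
python3 -m inch '[[[0,0,0.5,0,38],[0,0,0,0,38],[0,0,0,0,38]]]'
python3 -m inch '[[[0,0,0.5,0,38],[0,0,0,0,38],[0,0,0,0,38]]]'
```

```text
clock: 35.5
position: [558.1, 163.8, 16.3]
eef_rot: [3.136, -0.192, -0.0]
wrist_force: [-0.1, -0.7, -0.3]
width: 42.0
finger_force: 61.0
clock: 35.75
position: [558.2, 163.8, 15.7]
eef_rot: [-3.136, 0.192, 0.0]
wrist_force: [0.0, -0.3, -0.7]
width: 42.1
finger_force: 61.0
clock: 36.0
position: [558.3, 163.8, 15.4]
eef_rot: [-3.136, 0.192, -0.0]
wrist_force: [-0.1, -0.7, 0.8]
width: 41.9
finger_force: 61.2
clock: 36.25
position: [558.4, 163.8, 15.4]
eef_rot: [-3.136, 0.192, -0.0]
wrist_force: [-1.9, -0.5, 6.1]
width: 42.0
finger_force: 61.3
```

Contact. Releasing, retreating toward the robot's right, then a final check.

```bash
python3 -m inch '[[[0,0,-0.5,0,42],[0,0,0,0,46],[0,0,0,0,50],[0,0,0,0,55],[0,0,0,0,60],[0,0,0,0,62],[0,0,0,0,62],[0,0,0,0,62]]]'
python3 -m inch '[[[0,0,-10,0,62],[0,0,-20,0,62],[0,0,-30,0,62],[0,0,-35,0,62],[0,0,-35,0,62],[0,0,-30,0,62],[0,0,-20,0,62],[0,0,0,0,62]]]'
python3 -m inch '[[[0,20,0,0,62],[0,30,0,0,62],[0,35,0,0,62],[0,35,0,0,62],[0,35,0,0,62],[0,35,0,0,62],[0,35,0,0,62],[0,20,0,0,62]]]'
python3 - <<'E'
from h import *
rel(500,-100,200)
f=arm.grab_frame("top");H,S,V=cv2.split(hsv(f)); m=np.zeros(H.shape,bool); m[145:250,160:268]=1
red=((H<6)|(H>174))&(S>200)&(V>110)
for c in blobs(red&m): print("red",c.mean(0).round(),"z60",box(f,c,60),"z8",box(f,c,8))
w=m&(H>15)&(H<32)&(S>180)&(V>100); w[:,:220]=0
for c in blobs(w,50): print("wax",c.mean(0).round(),box(f,c,21))
x,y=proj(f,[571,273,36])[0]; print("block top expected",x,y)
g=m&(H>45)&(H<85)&(S>100); 
for c in blobs(g,50): print("green",box(f,c,8))
im=cv2.resize(f["img"][140:262,148:275,::-1],None,fx=4.8,fy=4.8,interpolation=cv2.INTER_CUBIC)
# outline of nominal block/wax top faces for comparison
a=np.radians(-7); Rm=np.array([[np.cos(a),-np.sin(a)],[np.sin(a),np.cos(a)]])
q=(Rm@np.array([[32,32,-32,-32],[19,-19,-19,19]])).T+[570.2,272.9]
d=lambda P,z: cv2.polylines(im,[((proj(f,np.c_[P,np.full(len(P),z)])-[148,140]+.5)*4.8).astype(int)],True,(255,0,255),1)
d(q,36); t=np.linspace(0,2*np.pi,40); d(np.c_[557.3+22*np.cos(t),163.7+22*np.sin(t)],34); d(np.c_[448+23.5*np.cos(t),177.2+23.5*np.sin(t)],67)
cv2.imwrite("pics/e1.png",im)
g=arm.grab_frame("scene"); cv2.imwrite("pics/e2.png",g["img"][:,:,::-1])
E
```

```text
clock: 36.92
position: [558.2, 163.8, 15.1]
eef_rot: [3.136, -0.192, -0.0]
wrist_force: [0.4, -0.3, -0.9]
width: 62.5
finger_force: 0.0
clock: 37.58
position: [562.2, 164.4, 202.7]
eef_rot: [-3.133, 0.191, -0.02]
wrist_force: [1.2, -0.4, 0.3]
width: 62.2
finger_force: 0.0
clock: 38.25
position: [527.1, -82.4, 194.5]
eef_rot: [3.134, -0.195, -0.002]
wrist_force: [-0.4, 0.5, 0.1]
width: 62.2
finger_force: 0.0
t 38.25 tcp [527.1 -82.4 194.5] ydeg -97.1 w 62.2 F [-0.4  0.5  0.1] | turn 0.0 then shift [-24.7  20.8  -5.4] | tilt [-0.001 -0.001] j [-0.32  1.38]
red [227. 229.] z60 [447.3 177.6  41.7  44.2   1.3] z8 [447.  190.9  44.3  47.    1.3]
red [241. 180.] z60 [551.  152.1  67.4  66.9  83.2] z8 [557.4 163.8  71.6  71.1  83.2]
wax [239. 179.] [556.5 166.2  42.2  44.5   1.2]
block top expected 188.8149477183993 171.03136903077987
green [570.2 273.1  73.3  72.4  83.2]
```

View pics/e1.png

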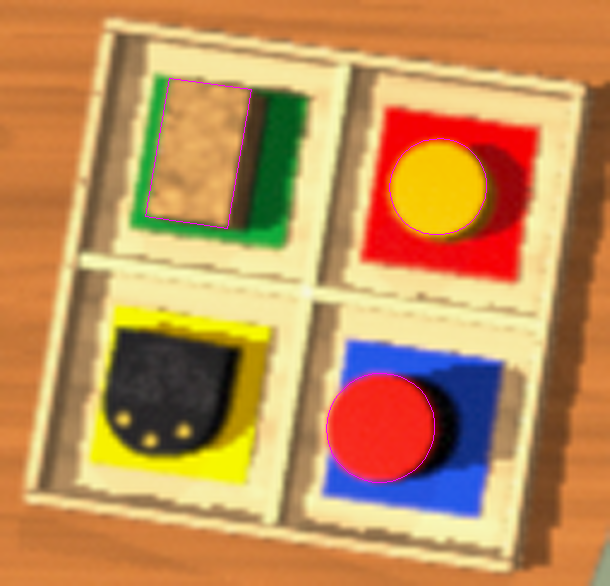

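View pics/e2.png

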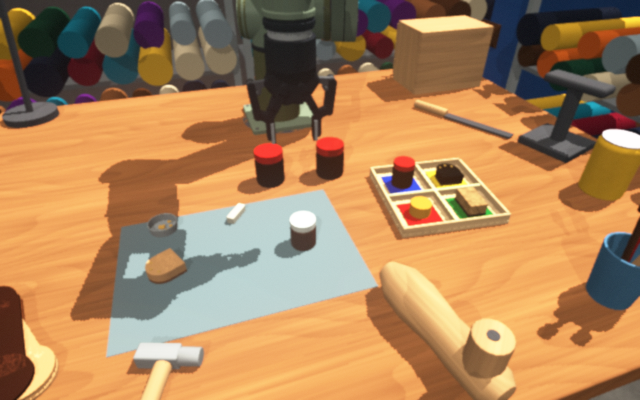

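The nominal centred outlines drawn at top height coincide with the jar lid (380,427), the wax (438,187) and the block top (200,153), all within about 1 mm. The heel is centred on yellow at (172,390). The white-lidded jar and the tan heel are untouched on the mat, and the arm is clear at z 195, so I'm handing it in.

```bash
python3 -m inch '[[[0,0,0,0,62],[0,0,0,0,62],[0,0,0,0,62]]]'; python3 -c "
from rig import arm
print(arm.close_job())"
```

```text
clock: 38.6
position: [528.2, -78.1, 194.9]
eef_rot: [-3.135, 0.189, 0.001]
wrist_force: [0.0, 0.1, -0.5]
width: 62.2
finger_force: 0.0
the job is handed in; nothing more can be done
None
```

I packed the jar, heel, block and wax in that order, upright and within about 2 mm of their pad centres (checked from above), left the white-lidded jar and tan heel untouched, and handed in at 38.6 s; no verdict came back.

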